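Latch the fan housing hatch and lock the latch with its hairpin clip

TASK

Secure the hatch on the sloping face of the fan housing: swing the toggle latch's bail down over the keeper hook, then press the lever past centre until it lies flat over the cross-drilled stud. Then take the hairpin clip from the bench by its grip block and, from the lower side of the slope, slide its straight leg up through the stud's hole until the sprung arm snaps around the shank and the shank sits in the arm's hollow. Leave the clip there, and leave everything else on the bench where it is.

Things in the scene. Friction and masses are not known exactly. Their poses are not given: they have to be found in the camera images.
- housing: Fixed grey fan housing, 300 mm wide (y), 280 deep (x); origin at bench level under the middle of its sloping face, z up. The face (200 mm up the slope, 300 wide) is tilted 30 deg, low edge to -x, middle 130 mm above the origin. FACE AXES: x up the slope, y = housing y, z square out. Latch lies along y at mid-slope: keeper and hatch at +y, stud at -y. Flat top behind, 165 mm high (switch box 190).
- lever_pivot (a point): Hinge axis of the lever (the axis is the face's x), 20 mm out from the face, at its middle; axes of the face.
- lever (a joint): Toggle lever, rad: 0 = flat, pointing to -y; 1.57 = square out of the face; starts 1.40 to 1.58. Slotted, 50 mm wide; solid handle plate 10 mm thick, 100 to 142 mm from the hinge. Friction about 0.13 Nm keeps it where left. With the bail hooked its spring bites from about 0.8, dead centre is about 0.2, below that it snaps flat; pushing takes 3 to 6 N at the handle.
- lever_handle (a point): Middle of the handle plate's outer face (on top when flat; looks to +y, towards the keeper, when raised), 120 mm from the hinge axis, 5 mm above the lever's mid-plane. Turns with the lever; face axes when flat.
- bail_pivot (a point): Hinge axis of the bail (along the face's x), carried by the lever 36 mm from the lever's hinge; with the lever flat it is 35 mm on the -y side of the lever's hinge and 7.5 mm nearer the face; it turns with the lever.
- bail (a joint): Angle of the bail on the lever, rad; grows as the bail is raised. The bail's direction (bail_pivot to crossbar) stands 0.065 - lever + bail above the face's +y. It starts about 1.05 to 1.4 above +y, held by slight friction; pushed below about 0.9 it drops by its own weight (about 0.06 Nm moves it).
- bail_bar (a point): Middle of the bail's crossbar: round steel bar 8 mm thick, 66 mm long along the face's x, joining two side arms of 8 mm, 66 mm apart; 112 mm from bail_pivot (sprung, stretching about 4 mm under tension). y of this point's frame points from bail_pivot to the bar.
- bail_tab (a point): Middle of the finger tab on the crossbar: flat plate 30 mm wide (along the face's x), 32 mm long, 6 mm thick, standing out from the bar away from the bail's hinge, bent 0.3 rad upward. This point is 130 mm from bail_pivot along the bail and 6 mm above its plane. It can be pinched across its 30 mm width.
- keeper_seat (a point): Centre of the crossbar when drawn home behind the keeper hook; 20 mm out from the face, 80 mm to +y of lever_pivot; face axes. Hook: steel post 22 mm wide (x), catching face 4 mm to -y of here, top lip 25 to 32 mm out from the face reaching 1 mm to +y of here, so the bar comes down at least 5 mm to +y of here, onto a foot 12 mm thick.
- stud_hole (a point): Centre of the stud's cross hole; face axes, hole axis = x (up the slope). Stud: steel shank, diameter 28 mm, square out of the face, 59 mm tall, 75 mm to -y of lever_pivot; hole 11 mm wide and high with a flared mouth, centre 42 mm out from the face. The flat lever's top is 25 mm out, so the clip passes over it.
- clip: Hairpin clip of 8 mm steel wire, 0.13 kg, flat on the bench; origin on its underside, mid-grip (wire centre z = 4), x towards the leg's tip, z up. Straight leg at y = -13 mm, x -20 to 124; bow ends at x = -37; return wire at y = +13. Black moulded grip block around both wires, x -16 to 16, y -17 to 17, z 0 to 16. From x = 18 the sprung wavy arm: hollow for the shank at x = 60, flared end at x = 102.
- clip_seat (a point): Point on the straight leg's axis (x = 60, y = -13, z = 4 mm in the clip's frame) that must come to the centre of the stud's hole; the shank then sits in the arm's hollow.
- clip_tip (a point): Tip of the straight leg (x = 124, y = -13, z = 4 mm in the clip's frame).
- clip_arm (a joint): Opening of the clip's sprung arm, rad: 0 at rest; about 0.13 while the throat passes the shank, about 0.02 when it hugs it. Stiffness 3 Nm/rad; the stud is greased, snapping home takes about 8 to 15 N along the leg.
- wrench: Open-ended steel wrench, 180 mm, lying on the bench; bystander, to be left alone; origin at its underside's centre (tools: along x), z up.
- offcut: Wooden offcut 90 x 45 x 22 mm; bystander, to be left alone; origin at its underside's centre (tools: along x), z up.
- mug: White mug, 80 mm across, 95 mm tall; bystander, to be left alone; origin at its underside's centre (tools: along x), z up.
- tin: Steel tin, 100 mm across, 60 mm tall; bystander, to be left alone; origin at its underside's centre (tools: along x), z up.
- hammer: Hammer, 280 mm, lying; bystander, to be left alone; origin at its underside's centre (tools: along x), z up.
- jar: Glass jar with steel cap, 64 mm across, 80 mm tall; bystander, to be left alone; origin at its underside's centre (tools: along x), z up.
- carton: Cardboard box 140 x 90 x 50 mm; bystander, to be left alone; origin at its underside's centre (tools: along x), z up.
Things that resemble listed ones, but are neither listed nor needed, are in the scene too. What is shaped like the clip but green or turquoise is not meant.

How it is judged:
By the outcome, as a careful person would: the job done as asked, in the order asked, and still so for the second after the job is handed in, with the robot touching nothing.
It also fails if it takes over 72 s, if anything falls off the work surface, if the arm or the gripper's body presses on something with over 40 N, if the wrist force passes 120 N, or if a joint passes its speed limit or range.

ROBOT

A 6-joint arm with a two-finger parallel gripper is mounted at the origin on the work surface. World frame = base frame: x ahead of the robot, y to its left, z up, the work surface at z = 0. Lengths are in m, angles in rad, forces in N, time in s.
With the tool pointing down it reaches from about 0.375 to 0.975 m from the base axis. Payload 3.8 kg.
Tool frame: the origin (TCP) lies at the very end of the fingers, on their centre line; the grasp point (between the pads) lies 19 mm behind it; z points along the fingers, y is the direction in which the jaws open and shut (so a half turn about z gives the same grasp; the last joint's range is limited). The gripper opens to 85 mm and grips with 20 to 120 N. Pads are 22 mm wide; open, the fingers measure 114 mm over their backs; the gripper's body (76 mm by 85 mm) begins 54 mm behind the grasp point. The pads swing forward as they close: fully open they stand 13 mm farther back than shut.
Start: joints at [1.149, 0.264, 1.604, -0, 1.274, -0.037], TCP at [0.253, 0.626, 0.231] pointing down, gripper open.
Joint ranges: [-2.63, 2.63], [-0.94, 2.18], [0.31, 2.57], [-1.31, 4.45], [0, 2.66], [-2.55, 2.55]. Speed limits (rad/s): [2.57, 2.57, 3.14, 3.14, 3.14, 3.14].

INTERFACE

Orientations are given as a rotation vector (axis times angle).
In Python, from workcell import status, read_camera, camera_info, order gives the robot as it stands.
- The arm moves only by the tool move_arm, never from a script. Its argument "deltas" is a list of rows, each a list of 3 entries, a list of its own where there are three numbers: the turn, a rotation vector about the world's x, y, z as a fraction of full scale, then the shift along the world's x, y, z as a fraction of full scale, then the closure, from -1 (fully open) to 1 (shut), so that 0 is half open. A call has 1 to 20 rows; each row is the pose to reach, as a shift and turn from the pose commanded when the call began; what a row does not reach only later rows make up. Full scale, the value 1, is 0.1 m for a shift and pi/2 rad for a turn. A row lasts 1/8 s, in which the tool goes at most 62.5 mm and 10.7 degrees, less where a joint would pass 70% of its speed; a pose out of reach is approached as far as the arm can. A call with a number of a shift or a turn outside -1 to 1 is refused whole. A call with a gripper value outside its range is refused whole. The fingers move at their own pace and stop on an object; "grip_force" is the grip in N (left out, the last holds). Time passes only in rows, so rows that repeat a pose let the fingers close. It gives the time, the measured TCP pose, the force and the opening at its end, in the units of the state.
- status.read_state(): the state, without advancing time (a new reading comes with each control period).
- read_camera(name): name is "side" or "top" or "wrist"; returns (picture, depth): 400x640x3 uint8, red, green, blue; 400x640 float32, m along the optical axis (not along the pixel's ray), 0 where there is no reading.
- camera_info(name): a dict with "K" (3x3 intrinsics, pixels), "R" (3x3) and "t" (3): a world point X has camera coordinates R X + t. Camera axes: x right, y down, z forward; pixel columns grow to the right and rows downward; lengths in m; the calibration is good to about 2 mm. A picture is of the moment at which its call begins: read the wrist's pose just before it. camera_info takes no time and is no camera call; for the wrist camera it gives the pose at the moment of the call.
- order.finish_job(): hands the job in, once; it reports no verdict.
The state is a dict: "time": time; "q": joint angles; "joint_vel": joint speeds; "joint_torque": joint torques, N m; "tool_pos": TCP position; "tcp_rot": TCP orientation; "wrist_force": force on the tool from outside, world axes, zero at the start; "torque": the same for the moment, N m; "width": opening from 0.0 (shut) to 1.0 (fully open).
Only numpy, scipy, OpenCV 4.12 (cv2) and the standard library are available. Lean on these libraries where they do the work, as an engineer would, in place of code of your own. Each camera call takes 0.05 s, during which the arm holds its last target. There are 200 camera calls.

## Working session

There is one attempt and no reset: what is moved stays moved. The work goes in short steps, Python scripts to look and compute and a tool call to move; the robot and the scene stay as the last step left them, time stands still between calls to the robot, and variables do not carry over. Pictures are saved under pics/ and viewed, about 8 in all and at most 12, crops included, and the job is handed in when it is done.

Besides the shell and the picture viewer there is one more tool, called after "Request:" in YAML: its name, and indented under it one key for each argument. move_arm: Moves the arm, as the interface text tells. Its arguments: {"type":"object","properties":{"deltas":{"type":"array","items":{"type":"array"}},"grip_force":{"type":"number"}},"required":["deltas"]}

```bash
ls; mkdir -p pics
python3 - <<'E'
from workcell import status, read_camera, camera_info, order
import cv2,numpy as np
print(status.read_state())
for n in("side","top"):
    p,d=read_camera(n); cv2.imwrite(f"pics/{n}0.png",p[:,:,::-1]); np.save(f"{n}0_d.npy",d)
    c=camera_info(n); print(n,c, d.min(),d.max())
E
```

```text
pics
{'time': 0.0, 'q': array([ 1.14910703e+00,  2.64789526e-01,  1.60537925e+00, -1.21979443e-05,
        1.27372517e+00, -3.69512947e-02]), 'joint_vel': array([-0.00083591, -0.0005388 , -0.00210461,  0.0007837 ,  0.00066179,
       -0.00111332]), 'joint_torque': array([-5.43666611e-04, -5.15119743e+01, -3.67313004e+01,  7.89721116e-05,
        1.32497092e-02, -1.71491740e-05]), 'tool_pos': array([0.25307163, 0.62496147, 0.2299347 ]), 'tcp_rot': array([-0.60052081, -3.08313987,  0.00352381]), 'wrist_force': array([-0.50532285, -0.37068432, -0.10558812]), 'torque': array([-0.02904836,  0.01109883,  0.06542627]), 'width': 0.9973189741470606}
side {'K': array([[507.50602702,   0.        , 322.06916162],
       [  0.        , 507.50602702, 198.66400909],
       [  0.        ,   0.        ,   1.        ]]), 'R': array([[-0.43231418, -0.90161295,  0.01409021],
       [-0.53885139,  0.24578166, -0.80574844],
       [ 0.72301012, -0.355929  , -0.59209029]]), 't': array([0.17062491, 0.31916374, 1.42862134])} 0.0 3.9999897
top {'K': array([[394.59153822,   0.        , 319.26865917],
       [  0.        , 394.59153822, 188.70243331],
       [  0.        ,   0.        ,   1.        ]]), 'R': array([[ 0.02630138, -0.99957935, -0.01222138],
       [-0.99079794, -0.02444268, -0.13312402],
       [ 0.13276929,  0.01561026, -0.99102403]]), 't': array([-0.03029495,  0.46394384,  1.30012499])} 0.0 2.3054433
```

View pics/top0.png

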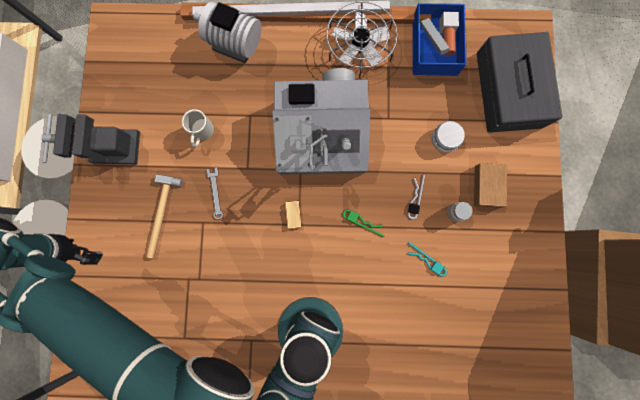

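View pics/side0.png

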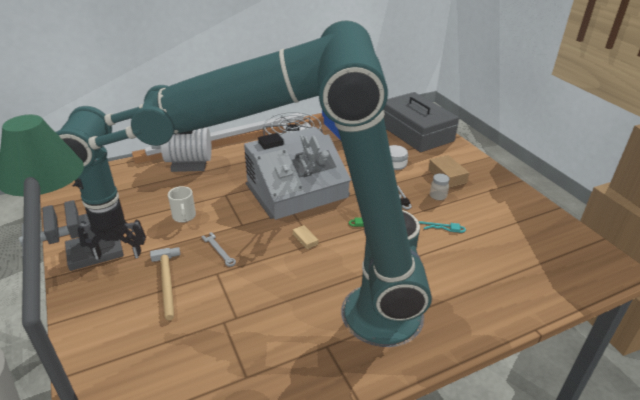

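The top view shows the housing at about (321,127), the grey clip at (415,197) with its black grip at (413,211), and green and turquoise decoys at (362,222) and (427,260). In the side view the arm partly hides the clip.

```bash
cat > h.py <<'E'
import numpy as np,cv2
from workcell import status, read_camera, camera_info, order
from scipy.spatial.transform import Rotation as Ro
def cloud(d,c):
    v,u=np.mgrid[:d.shape[0],:d.shape[1]]
    K=c['K']; P=np.stack([(u-K[0,2])/K[0,0]*d,(v-K[1,2])/K[1,1]*d,d],-1)
    return (P-c['t'])@c['R']
def ray(c,u,v,z):
    r=np.linalg.inv(c['K'])@[u,v,1]; r=c['R'].T@r; o=-c['R'].T@c['t']
    return o+r*(z-o[2])/r[2]
def proj(c,X):
    p=(c['R']@np.atleast_2d(X).T).T+c['t']; p=p@c['K'].T; return p[:,:2]/p[:,2:]
E
python3 - <<'E'
from h import *
c=camera_info("top"); d=np.load("top0_d.npy"); P=cloud(d,c)
for u,v in [(321,127),(280,165),(365,165),(280,85),(365,85),(321,120),(413,211),(418,185),(346,143),(318,152)]:
    print(u,v,P[v,u].round(3))
# top flat part & face
m=np.zeros(d.shape,bool); m[75:180,265:378]=1
Q=P[m]; 
t=Q[(abs(Q[:,2]-.165)<.004)]; print("flat",len(t),t.min(0),t.max(0))
w=camera_info("wrist"); s=status.read_state()
R=Ro.from_rotvec(s['tcp_rot']).as_matrix(); o=-w['R'].T@w['t']
print("cam in tool",R.T@(o-s['tool_pos']), "\n",R.T@w['R'].T,w['K'], R)
E
```

```text
321 127 [ 0.643 -0.021  0.154]
280 165 [0.53  0.11  0.094]
365 165 [ 0.538 -0.166  0.091]
280 85 [0.773 0.112 0.164]
365 85 [ 0.778 -0.155  0.164]
321 120 [ 0.662 -0.02   0.164]
413 211 [ 0.398 -0.336  0.019]
418 185 [ 0.49  -0.357  0.002]
346 143 [ 0.584 -0.098  0.188]
318 152 [ 0.572 -0.013  0.115]
flat 2453 [ 0.56322832 -0.16929086  0.1610046 ] [0.79567445 0.13076354 0.16899636]
cam in tool [ 0.07527795  0.00094792 -0.14137809] 
 [[-8.55231290e-04 -9.54563573e-01 -2.98006132e-01]
 [ 9.99999371e-01 -1.03241949e-03  4.37169798e-04]
 [-7.24973702e-04 -2.98005571e-01  9.54563856e-01]] [[351.94429776   0.         317.93732436]
 [  0.         351.94429776 198.37924121]
 [  0.           0.           1.        ]] [[-9.26872853e-01  3.75374485e-01 -8.42970706e-04]
 [ 3.75375424e-01  9.26870950e-01 -1.87955883e-03]
 [ 7.57866325e-05 -2.05854254e-03 -9.99997878e-01]]
```

Request:
move_arm:
  deltas:
    - [[0,0,0.12],[0.2,-0.5,0.3],0]
    - [[0,0,0.245],[0.4,-0.95,0.5],1]
    - [[0,0,0.245],[0.4,-0.95,0.5],1]

```text
time: 0.48
tool_pos: [0.2951, 0.5291, 0.2835]
tcp_rot: [0.003, 3.139, 0.004]
wrist_force: [-0.2, 0.6, -1.0]
width: 0.374
```

Request:
move_arm:
  deltas:
    - [[0,0,0],[0.2,-0.5,0.25],1]
    - [[0,0,0],[0.4,-0.95,0.5],1]

```text
time: 0.72
tool_pos: [0.3329, 0.4349, 0.3301]
tcp_rot: [0.0, -3.14, 0.003]
wrist_force: [1.0, -0.4, 1.6]
width: 0.003
```

Request:
move_arm:
  deltas:
    - [[0,0,0],[0.2,-0.5,0.25],1]
    - [[0,0,0],[0.4,-0.95,0.5],1]

```text
time: 0.98
tool_pos: [0.3733, 0.3398, 0.381]
tcp_rot: [-0.001, -3.14, 0.001]
wrist_force: [0.6, -0.1, -0.4]
width: 0.001
```

Request:
move_arm:
  deltas:
    - [[0,0,0],[0.2,-0.5,0.2],1]
    - [[0,0,0],[0.4,-0.95,0.4],1]

```text
time: 1.23
tool_pos: [0.4136, 0.2448, 0.4211]
tcp_rot: [-0.001, -3.141, -0.0]
wrist_force: [0.5, 0.4, -0.4]
width: -0.001
```

Request:
move_arm:
  deltas:
    - [[0,0,0],[0.2,-0.5,0],1]
    - [[0,0,0],[0.4,-0.95,0],1]

```text
time: 1.48
tool_pos: [0.454, 0.1498, 0.4209]
tcp_rot: [-0.002, -3.141, -0.001]
wrist_force: [1.8, -0.0, 0.1]
width: -0.005
```

Request:
move_arm:
  deltas:
    - [[0,0,0],[0.2,-0.5,0],1]
    - [[0,0,0],[0.4,-0.95,0],1]
    - [[0,0,0],[0.4,-0.95,0],1]

```text
time: 1.85
tool_pos: [0.4944, 0.0536, 0.4197]
tcp_rot: [-0.009, -3.139, 0.001]
wrist_force: [-0.0, 0.2, 0.4]
width: -0.004
```

Request:
move_arm:
  deltas:
    - [[0,0,0],[0.2,-0.5,0],1]
    - [[0,0,0],[0.4,-0.95,0],1]
    - [[0,0,0],[0.4,-0.95,0],1]
    - [[0,0,0],[0.4,-0.95,0],1]

```text
time: 2.35
tool_pos: [0.5333, -0.0379, 0.4206]
tcp_rot: [0.0, -3.14, -0.002]
wrist_force: [0.4, -0.1, 0.3]
width: -0.002
```

Run:
```python
from h import *
s=status.read_state(); print(s)
w=camera_info("wrist"); p,d=read_camera("wrist"); cv2.imwrite("pics/w1.png",p[:,:,::-1]); np.savez("w1.npz",p=p,d=d,**w)
p,d=read_camera("top"); np.savez("t1.npz",p=p,d=d,**camera_info("top"))
p,d=read_camera("side"); np.savez("s1.npz",p=p,d=d,**camera_info("side"))
```

```text
{'time': 2.35, 'q': array([-1.18325365e-01, -6.18207460e-02,  1.62046651e+00,  1.19871199e-03,
        1.58450988e+00, -1.68935133e+00]), 'joint_vel': array([ 0.01399147, -0.0148362 ,  0.00155934, -0.00355371, -0.00125056,
       -0.00640716]), 'joint_torque': array([-7.40073994e-01, -3.44222295e+01, -3.84865129e+01, -6.39688759e-02,
       -3.25403921e-02,  7.17091636e-03]), 'tool_pos': array([ 0.53325445, -0.03789864,  0.42060219]), 'tcp_rot': array([ 3.84892003e-04, -3.14018148e+00, -2.15872354e-03]), 'wrist_force': array([ 0.41172352, -0.10175378,  0.33957035]), 'torque': array([-0.00121737, -0.01351878, -0.02991612]), 'width': -0.0023941294572048157}
```

View pics/w1.png

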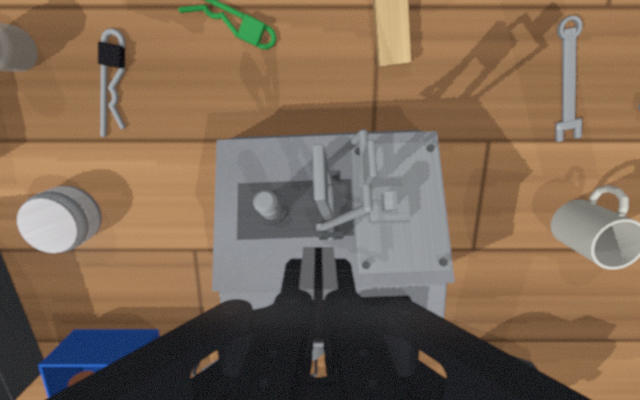

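The wrist view shows the clip (grip at (112,55), leg tip at (104,135), arm on the right), the stud at (268,207), the raised lever handle at (320,180), the bail bar and tab near (368,165), and the hook at (390,203).

```bash
cat > fit.py <<'E'
from h import *
n3=np.array([-.5,0,.866])
def face(f):
    z=np.load(f); c={k:z[k] for k in('K','R','t')}; P=cloud(z['d'],c); 
    ok=(z['d']>0)&(abs(P[...,0]-.6)<.12)&(abs(P[...,1]+.02)<.2)&(P[...,2]>.05)
    Q=P[ok]
    # robust plane
    m=abs(Q@n3-(np.array([.6,0,.13])@n3))<.03; 
    for th in(.015,.006,.003,.002,.002):
        A=Q[m]; ce=A.mean(0); n=np.linalg.svd(A-ce,full_matrices=False)[2][2]; n*=np.sign(n[2])
        m=abs((Q-ce)@n)<th
    print(f,"n",n.round(4),"tilt",np.degrees(np.arccos(n[2])).round(2),"yaw",np.degrees(np.arctan2(-n[1],-n[0])).round(2),"x@z.13,y=-.02",(ce[0]-(n[1]*(-.02-ce[1])+n[2]*(.13-ce[2]))/n[0]).round(4),m.sum())
    return z,c,P,Q,m,n,ce
if __name__=="__main__":
    for f in("w1.npz","t1.npz","s1.npz"):
        z,c,P,Q,m,n,ce=face(f)
        A=Q[m]
        for x0 in np.arange(.52,.69,.03):
            b=A[abs(A[:,0]-x0)<.006]
            if len(b)>5: print(x0.round(2),b[:,1].min().round(4),b[:,1].max().round(4),end=' | ')
        print("low",A.min(0).round(4),"hi",A.max(0).round(4))
E
python3 fit.py
```

```text
w1.npz n [-0.5004 -0.023   0.8655] tilt 30.06 yaw 2.63 x@z.13,y=-.02 0.6061 25911
0.52 -0.176 0.1239 | 0.55 -0.1749 0.1249 | 0.58 -0.1738 0.1259 | 0.61 -0.1729 0.127 | 0.64 -0.1719 0.1285 | 0.67 -0.1711 0.1296 | low [ 0.5131 -0.176   0.0773] hi [0.6973 0.13   0.1809]
t1.npz n [-0.5003 -0.0222  0.8656] tilt 30.05 yaw 2.54 x@z.13,y=-.02 0.6 1373
0.52 -0.1763 0.0842 | 0.55 -0.1748 0.0742 | 0.58 -0.1725 0.125 | 0.61 -0.1728 0.1269 | 0.64 -0.1709 0.1259 | 0.67 -0.1689 0.1282 | low [ 0.5136 -0.1763  0.0798] hi [0.6953 0.1288 0.1831]
s1.npz n [-0.4965 -0.0192  0.8678] tilt 29.8 yaw 2.22 x@z.13,y=-.02 0.6061 1065
0.52 -0.0666 0.122 | 0.55 -0.0823 0.1255 | 0.58 -0.0935 0.1271 | 0.61 -0.0874 0.1262 | 0.64 -0.1292 0.1288 | 0.67 -0.146 0.1276 | low [ 0.5095 -0.1574  0.0774] hi [0.7134 0.1301 0.194 ]
```

```bash
cat >> h.py <<'E'
psi=0.042; c0=np.array([.605,-.023,.130])
Rf=Ro.from_euler('z',psi).as_matrix()@Ro.from_euler('y',-np.pi/6).as_matrix()  # cols: face x,y,z in world
def F(X): return (np.asarray(X)-c0)@Rf
def W(X): return np.asarray(X)@Rf.T+c0
E
python3 - <<'E'
from h import *
for f in("w1.npz","t1.npz","s1.npz"):
    z=np.load(f); c={k:z[k] for k in('K','R','t')}; P=cloud(z['d'],c); Q=F(P[z['d']>0])*1000
    m=(abs(Q[:,0])<80)&(abs(Q[:,1])<140); Q=Q[m]; 
    print(f,"face z med left/right",np.median(Q[(Q[:,1]<-105)&(abs(Q[:,2])<15)],0).round(1),np.median(Q[(Q[:,1]>115)&(abs(Q[:,2])<15)],0).round(1))
    s=Q[(Q[:,2]>45)&(Q[:,2]<70)&(Q[:,1]<-45)]
    if len(s):print("stud top",len(s),((s.min(0)+s.max(0))/2).round(1),s.min(0).round(1),s.max(0).round(1))
    L=Q[(Q[:,2]>75)&(abs(Q[:,1])<75)&(Q[:,2]<230)]
    for zz in range(75,190,10):
        b=L[abs(L[:,2]-zz)<5]
        if len(b):print(zz,len(b),"x",b[:,0].min().round(),b[:,0].max().round(),"y",np.percentile(b[:,1],[0,25,50,75,100]).round())
    h=Q[(Q[:,1]>65)&(Q[:,1]<110)&(abs(Q[:,0])<12)&(Q[:,2]>20)&(Q[:,2]<40)]
    if len(h): print("hook",h.min(0).round(1),h.max(0).round(1))
E
python3 - <<'E'
import cv2
p=cv2.imread("pics/w1.png")[110:300,200:460]; cv2.imwrite("pics/c1.png",cv2.resize(p,None,fx=3,fy=3,interpolation=cv2.INTER_CUBIC))
E
```

```text
w1.npz face z med left/right [   4.4 -122.6   -0.8] [  4.9 127.6  -0.2]
stud top 449 [ -0.  -74.3  52.8] [-13.1 -87.7  45.4] [ 13.  -60.9  60.2]
75 32 x -30.0 37.0 y [-9. -5. -3. -1.  1.]
85 72 x -35.0 37.0 y [-9. -3. -1. -0.  4.]
95 99 x -35.0 37.0 y [-10.  -0.   2.   3.   8.]
105 108 x -36.0 37.0 y [-11.  -2.   6.   7.  13.]
115 103 x -35.0 37.0 y [-12.   7.   9.  11.  15.]
125 150 x -36.0 37.0 y [-13.  -3.  12.  14.  19.]
135 152 x -35.0 37.0 y [-13.  -4.  17.  18.  24.]
145 170 x -36.0 37.0 y [-14.  -5.  20.  22.  27.]
155 480 x -36.0 37.0 y [-16. -12.  -7.  25.  33.]
165 847 x -36.0 36.0 y [-15. -10.  26.  29.  33.]
175 95 x -13.0 15.0 y [27. 27. 28. 28. 33.]
185 268 x -15.0 15.0 y [28. 28. 29. 32. 34.]
hook [-11.1  65.7  20.6] [11.3 80.9 32.6]
t1.npz face z med left/right [ -13.9 -127.6    2.3] [ 50.6 133.4   3.2]
stud top 16 [  0.9 -65.2  53.8] [ -9.5 -68.2  46. ] [ 11.2 -62.1  61.7]
75 2 x -33.0 -20.0 y [-1. -0.  1.  1.  2.]
85 2 x -29.0 -19.0 y [-1. -1. -1. -1. -1.]
95 8 x -35.0 23.0 y [-2. -1. -1.  2.  5.]
105 9 x -33.0 35.0 y [-5. -2.  4.  5. 10.]
115 10 x -35.0 35.0 y [-5
[... 424 characters left out ...]
66.4 -115.4   -1.8] [ -0.3 127.8  -0.2]
stud top 27 [ -1.6 -66.   55.9] [-13.3 -74.6  47.3] [ 10.  -57.5  64.6]
75 5 x -37.0 31.0 y [-3. -2. -1. -0.  1.]
85 7 x -37.0 30.0 y [-8. -3.  1.  5.  7.]
95 12 x -38.0 28.0 y [-6. -4.  1.  8. 11.]
105 14 x -36.0 27.0 y [-9. -5. -3.  4. 14.]
115 12 x -38.0 30.0 y [-11.  -4.  -1.  14.  18.]
125 25 x -41.0 29.0 y [-11.  -5.  -3.  -2.  21.]
135 27 x -40.0 33.0 y [-7. -5. -3. -1. 26.]
145 28 x -37.0 23.0 y [-10.  -7.  -4.  -3.  27.]
155 57 x -37.0 35.0 y [-18.  -9.  -5.  25.  33.]
165 50 x -38.0 32.0 y [-13.  -7.  30.  33.  37.]
175 10 x -18.0 8.0 y [29. 33. 33. 34. 35.]
185 20 x -15.0 13.0 y [29. 31. 34. 34. 35.]
hook [-11.5  66.   20.1] [ 9.1 93.3 38.5]
```

View pics/c1.png

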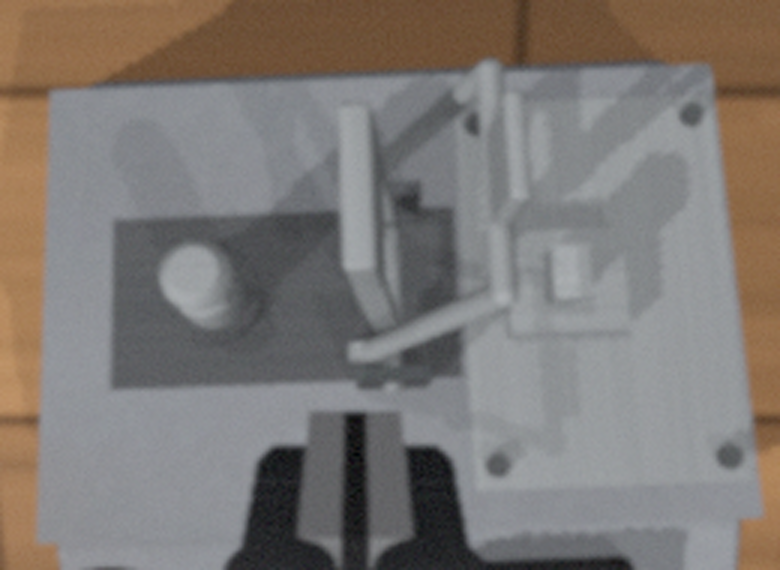

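The crop agrees with the depth data: stud top at (195,275), lever handle at (355,190) nearly square out, bail raised with its bar at (500,200), keeper hook at (570,270). The face frame matches the stud, hook and bail to about 1 mm. Next I tilt square to the face and bring the closed fingers to the -y side of the tab.

```bash
cat >> h.py <<'E'
def go(*pts):  # shifts (units of .1 m) and residual turn from present pose to TCP face points in mm
    s=status.read_state(); p=s['tool_pos']; R=Ro.from_rotvec(s['tcp_rot'])
    T=Ro.from_matrix(Rf@np.diag([-1,1,-1])); print("TCP face",(F(p)*1000).round(1),"turn",((T*R.inv()).as_rotvec()/(np.pi/2)).round(3),"f",s['wrist_force'].round(1),"t",s['time'])
    for q in pts: print(q,((W(np.array(q)/1000)-p)/.1).round(3))
E
python3 -c "
from h import *
go((0,3,230),(0,3,178),(0,25,172),(0,50,160),(0,68,145),(0,88,122))"
```

```text
TCP face [ 82.9 -11.7 288.5] turn [ 0.007 -0.333  0.025] f [0.9 0.7 0.2] t 2.5
(0, 3, 230) [-0.431  0.129 -0.921]
(0, 3, 178) [-0.171  0.14  -1.372]
(0, 25, 172) [-0.151  0.361 -1.424]
(0, 50, 160) [-0.101  0.614 -1.528]
(0, 68, 145) [-0.034  0.797 -1.657]
(0, 88, 122) [ 0.073  1.001 -1.857]
```

Request:
move_arm:
  deltas:
    - [[0.002,-0.1,0.008],[-0.15,0.04,-0.3],1]
    - [[0.004,-0.2,0.016],[-0.3,0.09,-0.6],1]
    - [[0.007,-0.333,0.025],[-0.43,0.13,-0.92],1]
    - [[0.007,-0.333,0.025],[-0.43,0.13,-0.92],1]
    - [[0.007,-0.333,0.025],[-0.43,0.13,-0.92],1]

```text
time: 3.12
tool_pos: [0.4912, -0.026, 0.3319]
tcp_rot: [-0.053, 2.615, 0.014]
wrist_force: [1.7, 0.0, 2.4]
width: 0.001
```

```bash
python3 -c "
from h import *
go((0,3,178),(0,25,172),(0,50,160),(0,68,145),(0,88,122),(0,88,180))
w=camera_info('wrist'); p,d=read_camera('wrist'); cv2.imwrite('pics/w2.png',p[:,:,::-1])"
```

```text
TCP face [  2.4   1.8 231.7] turn [-0.     0.001  0.001] f [1.7 0.  2.4] t 3.125
(0, 3, 178) [ 0.248  0.022 -0.477]
(0, 25, 172) [ 0.268  0.243 -0.529]
(0, 50, 160) [ 0.318  0.496 -0.633]
(0, 68, 145) [ 0.385  0.679 -0.763]
(0, 88, 122) [ 0.492  0.883 -0.962]
(0, 88, 180) [ 0.202  0.871 -0.46 ]
```

View pics/w2.png

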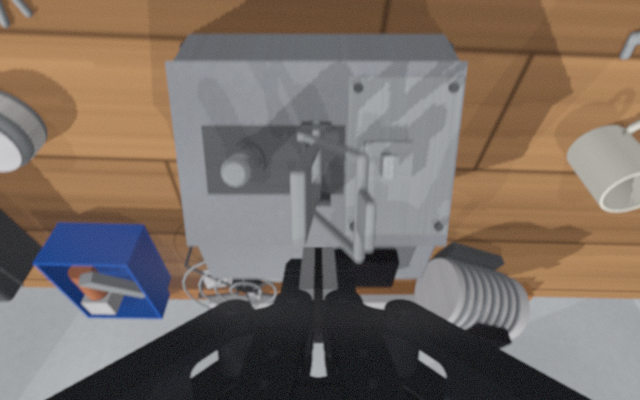

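The view shows the closed fingertips at about (318,262), between the lever handle (298,205) and the bail tab (368,225), which is where they should be. Next I push the bail.

Request:
move_arm:
  deltas:
    - [[0,0,0],[0.12,0.01,-0.24],1]
    - [[0,0,0],[0.25,0.02,-0.48],1]
    - [[0,0,0],[0.26,0.13,-0.5],1]
    - [[0,0,0],[0.27,0.24,-0.53],1]
    - [[0,0,0],[0.295,0.37,-0.58],1]
    - [[0,0,0],[0.32,0.5,-0.63],1]
    - [[0,0,0],[0.385,0.68,-0.76],1]
    - [[0,0,0],[0.44,0.78,-0.86],1]
    - [[0,0,0],[0.49,0.88,-0.96],1]
    - [[0,0,0],[0.49,0.88,-0.96],1]

```text
time: 4.42
tool_pos: [0.5448, 0.063, 0.2387]
tcp_rot: [-0.055, 2.612, 0.016]
wrist_force: [0.6, 0.2, -0.1]
width: -0.001
```

```bash
cat > look.py <<'E'
from h import *
import sys
n=sys.argv[1]; w=camera_info('wrist'); p,d=read_camera('wrist'); cv2.imwrite(f'pics/{n}.png',p[:,:,::-1]); np.savez(n+'.npz',p=p,d=d,**w)
Q=F(cloud(d,w)[d>0])*1000; m=(abs(Q[:,0])<45)&(Q[:,1]<120)&(Q[:,1]>-160)&(Q[:,2]>8)&(Q[:,2]<230); Q=Q[m]
for y in range(-150,120,10):
    b=Q[abs(Q[:,1]-y)<5]
    if len(b): print(y,len(b),"x",np.percentile(b[:,0],[0,100]).round(),"z",np.percentile(b[:,2],[0,50,95,100]).round())
E
python3 look.py w3; python3 -c "
from h import *
go((0,88,200))"
```

```text
-90 8 x [-7.  1.] z [53. 55. 57. 57.]
-80 526 x [-15.   6.] z [ 8. 57. 59. 60.]
-70 859 x [-15.   2.] z [ 8. 53. 59. 60.]
-60 656 x [-11.  -2.] z [ 8. 36. 56. 59.]
-20 49 x [-38.  23.] z [ 27. 159. 160. 160.]
-10 8714 x [-42.  40.] z [  9. 156. 161. 163.]
0 11823 x [-45.  39.] z [  8. 127. 153. 162.]
10 966 x [-42.  41.] z [ 8. 28. 55. 56.]
20 495 x [-42.  41.] z [ 8. 52. 54. 55.]
30 727 x [-37.  37.] z [ 45.  52. 203. 204.]
40 2268 x [-37.  36.] z [ 44. 197. 203. 205.]
50 4802 x [-37.  36.] z [  8. 191. 200. 204.]
60 4730 x [-37.  36.] z [  8. 178. 190. 192.]
70 3487 x [-37.  36.] z [  9. 175. 206. 209.]
80 6607 x [-37.  35.] z [  9. 185. 206. 210.]
90 6097 x [-37.  34.] z [  9. 166. 202. 209.]
100 6317 x [-37.  36.] z [  9. 186. 207. 209.]
110 2909 x [-16.  15.] z [ 36. 175. 203. 209.]
TCP face [  4.6  88.1 122.5] turn [-0.     0.003  0.   ] f [0.8 0.7 0.1] t 4.475
(0, 88, 200) [-0.427 -0.018  0.649]
```

Request:
move_arm:
  deltas:
    - [[0,0,0],[-0.22,-0.2,0.33],1]
    - [[0,0,0],[-0.45,-0.45,0.68],1]
    - [[0,0,0],[-0.45,-0.45,0.68],1]
    - [[0,0,0],[-0.45,-0.45,0.68],1]

```text
time: 4.97
tool_pos: [0.4956, 0.0162, 0.3035]
tcp_rot: [-0.051, 2.615, 0.014]
wrist_force: [-0.2, -0.3, -0.9]
width: -0.001
```

```bash
python3 look.py w4
python3 - <<'E'
from h import *
z=np.load("w4.npz"); w={k:z[k] for k in('K','R','t')}; d=z['d']; Q=F(cloud(d,w)[d>0])*1000
for sx in(-33,33):
  a=Q[(abs(Q[:,0]-sx)<5)&(Q[:,1]>0)&(Q[:,1]<120)&(Q[:,2]>8)&(Q[:,2]<100)]
  for y in range(5,120,10):
    b=a[abs(a[:,1]-y)<4]
    if len(b): print(sx,y,len(b),np.percentile(b[:,2],[5,50,95]).round())
go()
E
python3 -c "
import cv2
p=cv2.imread('pics/w4.png')[60:320,150:470]; cv2.imwrite('pics/c4.png',cv2.resize(p,None,fx=2,fy=2))"
```

```text
-90 19 x [-9.  6.] z [53. 55. 57. 57.]
-80 350 x [-14.  12.] z [ 9. 57. 59. 59.]
-70 540 x [-14.  12.] z [ 8. 56. 59. 60.]
-60 415 x [-11.   8.] z [ 8. 39. 56. 59.]
-20 30 x [-36.  30.] z [ 49. 159. 160. 160.]
-10 2774 x [-42.  26.] z [ 10. 158. 161. 163.]
0 2695 x [-45.  37.] z [ 11.  90. 147. 158.]
10 417 x [-42.  39.] z [ 8. 46. 51. 53.]
20 230 x [-42.  36.] z [10. 46. 48. 49.]
30 487 x [-37.  36.] z [ 37. 213. 228. 230.]
40 851 x [-37.  36.] z [ 33. 216. 229. 230.]
50 1115 x [-37.  36.] z [  8. 212. 229. 230.]
60 790 x [-37.  36.] z [  8.  12. 226. 230.]
70 683 x [-37.  37.] z [ 8. 27. 32. 33.]
80 576 x [-37.  36.] z [ 8. 23. 32. 33.]
90 750 x [-37.  36.] z [ 8. 17. 22. 24.]
100 474 x [-37.  36.] z [10. 18. 20. 21.]
110 303 x [-15.  14.] z [15. 17. 19. 20.]
-33 5 131 [27. 51. 53.]
-33 15 112 [27. 47. 50.]
-33 25 89 [42. 44. 46.]
-33 35 89 [38. 40. 42.]
-33 45 82 [34. 37. 39.]
-33 55 81 [30. 33. 36.]
-33 65 80 [26. 30. 31.]
-33 75 79 [23. 25. 28.]
-33 85 71 [19. 22. 24.]
-33 95 76 [17. 19. 21.]
33 5 154 [13. 49. 53.]
33 15 109 [12. 47. 50.]
33 25 79 [41. 44. 47.]
33 35 78 [37. 41. 43.]
33 45 77 [34. 37. 39.]
33 55 68 [30. 33. 35.]
33 65 74 [26. 29. 32.]
33 75 67 [23. 25. 28.]
33 85 65 [19. 22. 24.]
33 95 56 [16. 19. 20.]
TCP face [ -7.8  44.2 202.9] turn [-0.    -0.     0.001] f [-0.6  0.5 -0.6] t 5.025
```

View pics/c4.png

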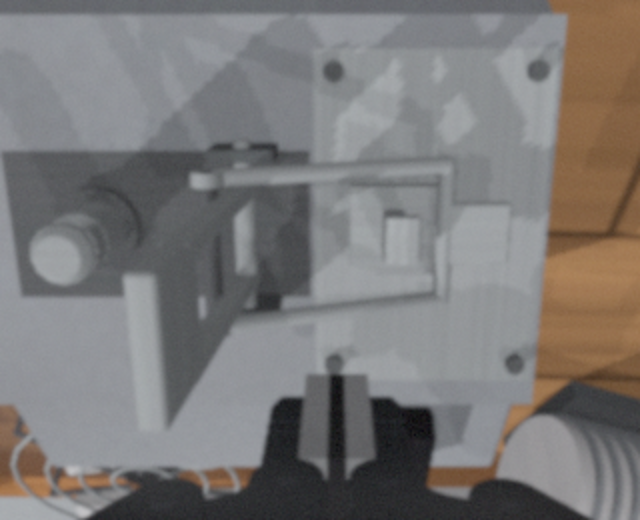

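The crop shows the bail down: its crossbar (447,230) lies on the foot, to the +y side of the hook post (403,240). The depth profile puts the bar at y about 98, z about 16. Next is the lever.

```bash
python3 -c "
from h import *
go((0,30,185),(0,30,155),(0,10,153),(0,-6,151.5),(0,-22.7,148),(0,-38,142),(0,-53,134.6))
# continuation, relative to last
P=[(0,-53,134.6),(0,-67,125),(0,-79.4,114.4),(0,-91,102),(0,-100,88.2),(0,-106,76),(0,-111,64),(0,-114,54),(0,-116,44.8),(0,-118,35),(0,-118.5,27)]
for q in P: print(q,((W(np.array(q)/1000)-W(np.array(P[0])/1000))/.1).round(3))
"
```

```text
TCP face [ -7.8  44.2 202.9] turn [-0.    -0.     0.001] f [-0.6  0.5 -0.6] t 5.025
(0, 30, 185) [ 0.163 -0.135 -0.116]
(0, 30, 155) [ 0.313 -0.129 -0.376]
(0, 10, 153) [ 0.331 -0.328 -0.393]
(0, -6, 151.5) [ 0.346 -0.488 -0.406]
(0, -22.7, 148) [ 0.37  -0.654 -0.437]
(0, -38, 142) [ 0.406 -0.805 -0.489]
(0, -53, 134.6) [ 0.45  -0.954 -0.553]
(0, -53, 134.6) [0. 0. 0.]
(0, -67, 125) [ 0.054 -0.138 -0.083]
(0, -79.4, 114.4) [ 0.112 -0.26  -0.175]
(0, -91, 102) [ 0.179 -0.373 -0.282]
(0, -100, 88.2) [ 0.252 -0.46  -0.402]
(0, -106, 76) [ 0.315 -0.517 -0.507]
(0, -111, 64) [ 0.377 -0.565 -0.611]
(0, -114, 54) [ 0.428 -0.593 -0.698]
(0, -116, 44.8) [ 0.475 -0.611 -0.778]
(0, -118, 35) [ 0.525 -0.629 -0.863]
(0, -118.5, 27) [ 0.565 -0.632 -0.932]
```

Request:
move_arm:
  deltas:
    - [[0,0,0],[0.16,-0.135,-0.12],1]
    - [[0,0,0],[0.31,-0.13,-0.375],1]
    - [[0,0,0],[0.33,-0.23,-0.385],1]
    - [[0,0,0],[0.33,-0.33,-0.393],1]
    - [[0,0,0],[0.345,-0.49,-0.406],1]
    - [[0,0,0],[0.37,-0.655,-0.437],1]
    - [[0,0,0],[0.405,-0.805,-0.49],1]
    - [[0,0,0],[0.45,-0.955,-0.553],1]
    - [[0,0,0],[0.45,-0.955,-0.553],1]

```text
time: 6.15
tool_pos: [0.539, -0.0789, 0.2437]
tcp_rot: [-0.051, 2.622, 0.016]
wrist_force: [-0.2, 0.1, 0.8]
width: 0.003
```

```bash
python3 look.py w5; python3 -c "
from h import *
P=[(0,-67,125),(0,-79.4,114.4),(0,-91,102),(0,-100,88.2),(0,-106,76),(0,-111,64),(0,-114,54),(0,-116,44.8),(0,-118,35),(0,-118.5,26)]
go(*P)"
```

```text
-110 478 x [-15. -12.] z [204. 212. 214. 215.]
-100 2106 x [-15. -10.] z [192. 208. 213. 215.]
-90 4396 x [-15.   7.] z [ 11. 201. 210. 213.]
-80 4303 x [-26.  15.] z [  8. 187. 197. 211.]
-70 4981 x [-26.  13.] z [  8. 176. 216. 220.]
-60 6807 x [-26.  11.] z [  8. 186. 216. 220.]
-50 5698 x [-26.  11.] z [ 85. 178. 213. 220.]
-40 4832 x [-26.  18.] z [ 69. 203. 218. 220.]
-30 3439 x [-37.  35.] z [ 40. 185. 193. 219.]
-20 5287 x [-41.  36.] z [ 10. 192. 205. 208.]
-10 3832 x [-42.  36.] z [  9. 203. 212. 215.]
0 2649 x [-45.  36.] z [ 11.  42. 213. 215.]
10 634 x [-42.  41.] z [  8.  35.  41. 214.]
20 296 x [-42.  36.] z [11. 36. 38. 39.]
30 284 x [-37.  36.] z [27. 33. 35. 36.]
40 268 x [-37.  36.] z [25. 30. 32. 33.]
50 694 x [-37.  36.] z [ 8. 11. 29. 30.]
60 958 x [-37.  36.] z [ 8. 11. 26. 28.]
70 1389 x [-37.  36.] z [ 8. 22. 32. 33.]
80 1097 x [-37.  36.] z [ 8. 19. 31. 33.]
90 546 x [-36.  34.] z [ 8. 18. 19. 20.]
100 618 x [-22.  22.] z [ 8. 18. 20. 21.]
110 456 x [-15.  14.] z [14. 19. 20. 21.]
TCP face [ -2.  -52.7 133.1] turn [-0.001 -0.002  0.001] f [-0.8  0.2  0.1] t 6.2
(0, -67, 125) [ 0.063 -0.14  -0.06 ]
(0, -79.4, 114.4) [ 0.121 -0.262 -0.152]
(0, -91, 102) [ 0.188 -0.375 -0.259]
(0, -100, 88.2) [ 0.261 -0.462 -0.379]
(0, -106, 76) [ 0.324 -0.52  -0.484]
(0, -111, 64) [ 0.386 -0.567 -0.588]
(0, -114, 54) [ 0.438 -0.595 -0.675]
(0, -116, 44.8) [ 0.484 -0.613 -0.754]
(0, -118, 35) [ 0.534 -0.631 -0.839]
(0, -118.5, 26) [ 0.579 -0.634 -0.917]
```

Request:
move_arm:
  deltas:
    - [[0,0,0],[0.055,-0.14,-0.08],1]
    - [[0,0,0],[0.115,-0.26,-0.17],1]
    - [[0,0,0],[0.18,-0.375,-0.275],1]
    - [[0,0,0],[0.255,-0.46,-0.395],1]
    - [[0,0,0],[0.32,-0.52,-0.5],1]
    - [[0,0,0],[0.38,-0.565,-0.605],1]
    - [[0,0,0],[0.43,-0.595,-0.69],1]
    - [[0,0,0],[0.48,-0.61,-0.77],1]
    - [[0,0,0],[0.53,-0.63,-0.855],1]
    - [[0,0,0],[0.575,-0.635,-0.93],1]
    - [[0,0,0],[0.575,-0.635,-0.93],1]

```text
time: 7.58
tool_pos: [0.597, -0.1423, 0.1526]
tcp_rot: [-0.053, 2.618, 0.015]
wrist_force: [-0.2, -0.0, -0.1]
width: 0.002
```

```bash
python3 look.py w6|tail -22; python3 -c "
from h import *
go((0,-118,24),(-20,-118,115))"
```

```text
-150 4161 x [-14.  10.] z [ 69.  87.  97. 100.]
-140 3544 x [-26.  22.] z [ 16.  76. 105. 113.]
-130 5964 x [-27.   6.] z [ 16.  92. 111. 113.]
-120 5917 x [-26.  13.] z [ 16.  71. 106. 112.]
-110 6588 x [-26.   9.] z [ 14.  87. 110. 113.]
-100 3619 x [-26.  21.] z [ 15.  78. 110. 113.]
-90 5616 x [-26.  24.] z [ 8. 80. 92. 96.]
-80 6980 x [-26.  19.] z [  8.  85. 103. 108.]
-70 4539 x [-26.   7.] z [  8.  58. 106. 108.]
-60 992 x [-26.   6.] z [ 14.  43. 107. 108.]
-50 532 x [-26.  24.] z [14. 24. 25. 26.]
-40 2572 x [-37.  36.] z [ 8. 16. 24. 26.]
-30 1801 x [-38.  36.] z [ 8. 18. 25. 25.]
-20 1727 x [-42.  41.] z [ 8. 20. 25. 30.]
-10 3024 x [-42.  42.] z [ 8. 23. 28. 30.]
0 4400 x [-45.  42.] z [ 8. 23. 28. 30.]
10 1622 x [-42.  42.] z [ 9. 24. 29. 30.]
20 433 x [-42.  41.] z [12. 17. 19. 28.]
30 348 x [28. 36.] z [11. 17. 19. 19.]
40 197 x [28. 36.] z [13. 17. 19. 20.]
TCP face [ 1.000e-01 -1.189e+02  2.620e+01] turn [-0.    -0.     0.001] f [-0.   0.4 -0.4] t 7.625
(0, -118, 24) [ 0.01   0.009 -0.019]
(-20, -118, 115) [-0.618 -0.017  0.669]
```

Request:
move_arm:
  deltas:
    - [[0,0,0],[-0.25,0,0.43],1]
    - [[0,0,0],[-0.5,0,0.86],1]
    - [[0,0,0],[-0.5,0,0.86],1]

```text
time: 8.0
tool_pos: [0.5485, -0.1436, 0.2447]
tcp_rot: [-0.053, 2.61, 0.009]
wrist_force: [0.2, 0.6, 0.4]
width: -0.002
```

```bash
python3 look.py w7|tail -28
cat > clip.py <<'E'
from h import *
import sys
z=np.load(sys.argv[1]); c={k:z[k] for k in('K','R','t')}; P=cloud(z['d'],c); p=z['p'].astype(int)
reg=(abs(P[...,0]-.44)<.13)&(abs(P[...,1]+.345)<.07)&(z['d']>0)
blk=reg&(p.max(-1)<60)&(P[...,2]<.03)
n,l,st,ce=cv2.connectedComponentsWithStats(blk.astype(np.uint8)); i=1+st[1:,4].argmax(); b=P[l==i]; 
t=b[b[:,2]>.010]; print("block px",ce[i],st[i],"top",len(t),((t.min(0)+t.max(0))/2).round(4),t.mean(0).round(4))
(cx,cy),wh,a=cv2.minAreaRect((t[:,:2]*1000).astype(np.float32)); print("minrect mm",cx,cy,wh,a)
sat=p.max(-1)-p.min(-1); g=reg&(sat<35)&(p.max(-1)>70)&(P[...,2]>.002)&(P[...,2]<.014)
G=P[g]; print("grey",len(G),G.min(0).round(4),G.max(0).round(4))
np.save("G.npy",G)
b0=np.array([cx,cy])/1000; u=np.array([np.cos(-.1),np.sin(-.1)])
for it in range(6):   # leg line: points on -y side of block axis
    v=np.array([-u[1],u[0]]); s=(G[:,:2]-b0)@u; w=(G[:,:2]-b0)@v
    off=-.013 if it<2 else off
    m=(s>.022)&(s<.13)&(abs(w-off)<(.008 if it<2 else .0055))
    A=G[m,:2]; q=A.mean(0); u=np.linalg.svd(A-q,full_matrices=False)[2][0]; u*=np.sign(u[0]); v=np.array([-u[1],u[0]]); off=(q-b0)@v
s=(G[:,:2]-b0)@u; w=(G[:,:2]-b0)@v
print("yaw",np.arctan2(u[1],u[0]),"leg off from block",off,"tip s",s[m].max(),"extents",s.min(),s.max(),w.min(),w.max(),m.sum())
o=q-v*(-.013); o=o+u*((b0-o)@u); print("clip origin via leg",o, "via tip", q+v*.013+u*(((G[m,:2]-q)@u).max()-.124))
E
python3 clip.py w1.npz; python3 -c "
from h import *
go()"
```

```text
-150 4320 x [-10.  13.] z [173. 192. 202. 205.]
-140 2950 x [-26.  24.] z [ 17. 184. 190. 216.]
-130 5360 x [-26.  24.] z [ 19. 198. 215. 217.]
-120 5885 x [-26.  24.] z [ 18. 175. 210. 217.]
-110 6353 x [-26.  24.] z [ 18. 186. 214. 217.]
-100 3294 x [-26.  24.] z [ 15. 185. 214. 217.]
-90 3961 x [-26.  24.] z [  8. 185. 194. 209.]
-80 5330 x [-26.  24.] z [  8. 196. 206. 211.]
-70 2917 x [-26.  12.] z [  9. 202. 210. 213.]
-60 762 x [-26.  25.] z [ 18. 207. 211. 212.]
-50 326 x [-26.  25.] z [15. 24. 25. 26.]
-40 951 x [-36.  36.] z [ 9. 16. 25. 26.]
-30 762 x [-37.  36.] z [ 8. 17. 25. 26.]
-20 676 x [-42.  41.] z [ 8. 20. 25. 29.]
-10 1029 x [-42.  42.] z [ 8. 23. 29. 30.]
0 1645 x [-45.  45.] z [11. 23. 28. 30.]
10 687 x [-42.  42.] z [11. 24. 29. 30.]
20 250 x [-42.  40.] z [13. 17. 19. 28.]
30 288 x [-37.  36.] z [13. 17. 19. 20.]
40 312 x [-37.  36.] z [13. 18. 19. 21.]
50 812 x [-37.  36.] z [ 8. 11. 19. 21.]
60 1053 x [-37.  36.] z [ 8. 11. 20. 33.]
70 1711 x [-37.  35.] z [ 8. 19. 32. 33.]
80 1148 x [-37.  36.] z [ 8. 20. 31. 32.]
90 680 x [-22.  22.] z [ 8. 23. 25. 27.]
100 860 x [-22.  22.] z [ 8. 26. 29. 31.]
110 193 x [-15.  14.] z [26. 29. 30. 30.]
block px [111.37956204  54.76824818] [ 99  43  26  25 548] top 485 [ 0.4108 -0.3375  0.0135] [ 0.4107 -0.3369  0.0144]
minrect mm 410.8238525390625 -337.32171630859375 (31.047826766967773, 30.008726119995117) 81.65635681152344
grey 1035 [ 0.3758 -0.3778  0.002 ] [ 0.529  -0.3196  0.0138]
yaw 0.2337601001264936 leg off from block -0.02970912613213697 tip s 0.10201537166651609 extents -0.03511741634805407 0.10663972447613194 -0.06601789633377621 0.02242625081312466 271
clip origin via leg [ 0.4146943  -0.35357639] via tip [ 0.39330761 -0.35866885]
TCP face [   2.1 -117.5  128.2] turn [0.001 0.003 0.001] f [ 0.2 -0.7 -0.2] t 8.05
```

Request:
move_arm:
  deltas:
    - [[0,0.11,0],[-0.2,-0.33,0.05],0.3]
    - [[-0.005,0.22,-0.015],[-0.4,-0.66,0.1],-0.4]
    - [[-0.007,0.333,-0.025],[-0.6,-1,0.1],-0.4]
    - [[-0.007,0.333,-0.025],[-0.6,-1,0.1],-0.4]

```text
time: 8.55
tool_pos: [0.488, -0.2437, 0.2465]
tcp_rot: [-0.001, -3.138, -0.002]
wrist_force: [1.1, 0.2, -0.3]
width: 0.698
```

Request:
move_arm:
  deltas:
    - [[0,0,0],[-0.3,-0.5,0],-0.4]
    - [[0,0,0],[-0.65,-1,0],-0.4]
    - [[0,0,0],[-0.65,-1,0],-0.4]
    - [[0,0,0],[-0.65,-1,0],-0.4]

```text
time: 9.05
tool_pos: [0.4216, -0.3412, 0.2479]
tcp_rot: [0.001, 3.141, 0.003]
wrist_force: [0.2, -0.6, -0.5]
width: 0.702
```

```bash
python3 -c "
from h import *
s=status.read_state(); print(s['tool_pos'],s['tcp_rot'],s['q'],s['width'])
w=camera_info('wrist'); p,d=read_camera('wrist'); np.savez('w8.npz',p=p,d=d,**w); cv2.imwrite('pics/w8.png',p[:,:,::-1])"; python3 clip.py w8.npz
```

```text
[ 0.4216425  -0.34124595  0.24785857] [1.06266668e-03 3.14140276e+00 3.11168693e-03] [-7.27352000e-01  3.15018074e-03  1.86686653e+00  1.67928908e-03
  1.27275245e+00 -2.29796584e+00] 0.7020936024320741
block px [318.77684964 149.8973747 ] [303 134  33  33 838] top 829 [ 0.4104 -0.339   0.0136] [ 0.4097 -0.3392  0.0147]
minrect mm 410.2783203125 -339.1592102050781 (31.724002838134766, 30.58909797668457) 79.82244110107422
grey 1520 [ 0.3747 -0.3784  0.0021] [ 0.5285 -0.3204  0.0139]
yaw -0.18815813676728566 leg off from block -0.013830170546960037 tip s 0.12298115507109697 extents -0.036016970025078844 0.12298115507109697 -0.017761462185910723 0.018638196639983035 562
clip origin via leg [ 0.41012304 -0.33997473] via tip [ 0.40912217 -0.33978415]
```

View pics/w8.png

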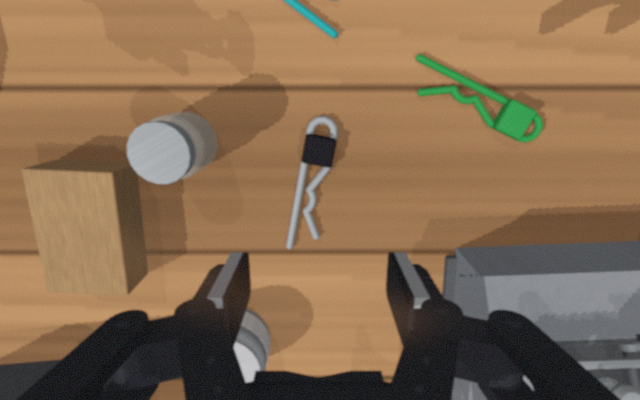

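The view shows the clip with its block at (319,150), the leg running to (291,245) and the arm on its right, with the open fingers on either side below. The clip pose is (0.410, -0.340), yaw -0.188. Before grasping I check the insertion start for reach with a quick planar fit of the arm.

Run:
```python
from h import *
from scipy.optimize import least_squares,fsolve
D=[(.2531,.62496,.2299,.2648,1.6054),(.53325,-.0379,.4206,-.0618,1.6205),(.4216,-.3412,.2479,.00315,1.8669)]
def m(q2,q3,p): return p[0]*np.sin(q2)+p[1]*np.sin(q2+q3), p[2]+p[0]*np.cos(q2)+p[1]*np.cos(q2+q3)
def f(p): return np.ravel([np.subtract(m(a,b,p),(np.hypot(x,y),z)) for x,y,z,a,b in D])
r=least_squares(f,[.5,.5,0]); p=r.x; print(p,r.cost)
for X in (-165,-150,-60):
  t=W(np.array([X,-61.5,41])/1000)
  for L in(.25,.30,.35):
    n=Rf[:,2]; wr=t+n*L; rr=np.hypot(*wr[:2]); zz=wr[2]-L
    best=None
    q=fsolve(lambda q:np.subtract(m(q[0],q[1],p),(rr,zz)),[-.2,2.2]); print(X,t.round(3),L,"wrist r",rr.round(3),q.round(3),"q5",(np.pi-np.pi/6-q.sum()).round(2), np.subtract(m(*q,p),(rr,zz)).round(4))
s=status.read_state(); R=Ro.from_rotvec(s['tcp_rot']); G=Ro.from_euler('z',-.188)*Ro.from_matrix(np.diag([-1.,1,-1]))
print("turn",(G*R.inv()).as_rotvec()/(np.pi/2)); print(((np.array([.410,-.3398,.003])-s['tool_pos'])/.1).round(3))
```

```text
[ 0.50973835  0.56602966 -0.09503295] 1.635982144851977e-08
-165 [ 0.444 -0.091  0.083] 0.25 wrist r 0.334 [-0.214  2.46 ] q5 0.37 [-0.  0.]
-165 [ 0.444 -0.091  0.083] 0.3 wrist r 0.31 [-0.259  2.508] q5 0.37 [-0.  0.]
-165 [ 0.444 -0.091  0.083] 0.35 wrist r 0.287 [-0.307  2.555] q5 0.37 [-0.  0.]
-150 [ 0.457 -0.091  0.091] 0.25 wrist r 0.346 [-0.199  2.431] q5 0.39 [-0.  0.]
-150 [ 0.457 -0.091  0.091] 0.3 wrist r 0.322 [-0.244  2.48 ] q5 0.38 [-0.  0.]
-150 [ 0.457 -0.091  0.091] 0.35 wrist r 0.299 [-0.291  2.527] q5 0.38 [-0.  0.]
-60 [ 0.535 -0.087  0.136] 0.25 wrist r 0.421 [-0.104  2.254] q5 0.47 [ 0. -0.]
-60 [ 0.535 -0.087  0.136] 0.3 wrist r 0.397 [-0.147  2.305] q5 0.46 [-0.  0.]
-60 [ 0.535 -0.087  0.136] 0.35 wrist r 0.373 [-0.19   2.355] q5 0.45 [ 0. -0.]
turn [-0.00099803  0.00021773 -0.12006983]
[-0.121  0.011 -2.451]
```

Request:
move_arm:
  deltas:
    - [[0,0,-0.06],[-0.06,0.005,-0.4],-0.4]
    - [[0,0,-0.12],[-0.12,0.01,-0.9],-0.4]
    - [[0,0,-0.12],[-0.12,0.01,-0.9],-0.4]

```text
time: 9.48
tool_pos: [0.4075, -0.337, 0.1543]
tcp_rot: [-0.29, -3.12, -0.01]
wrist_force: [0.2, 1.1, -0.2]
width: 0.699
```

Request:
move_arm:
  deltas:
    - [[0,0,0],[0,0,-0.4],-0.4]
    - [[0,0,0],[0,0,-0.8],-0.4]
    - [[0,0,0],[0,0,-1],-0.4]
    - [[0,0,0],[0,0,-1],-0.4]

```text
time: 9.98
tool_pos: [0.4106, -0.3406, 0.0592]
tcp_rot: [-0.291, -3.127, -0.001]
wrist_force: [0.5, -0.0, 0.6]
width: 0.697
```

Run:
```python
from h import *
s=status.read_state(); R=Ro.from_rotvec(s['tcp_rot']); G=Ro.from_euler('z',-.188)*Ro.from_matrix(np.diag([-1.,1,-1]))
print("turn",((G*R.inv()).as_rotvec()/(np.pi/2)).round(4),((np.array([.410,-.3398,.003])-s['tool_pos'])/.1).round(3),s['tool_pos'],s['q'].round(3),s['width'])
```

```text
turn [-0.0006 -0.0003 -0.0015] [-0.006  0.008 -0.562] [ 0.41063223 -0.34056773  0.05924072] [-0.739  0.172  2.061  0.     0.909 -2.125] 0.6971719709767911
```

Request:
move_arm:
  deltas:
    - [[0,0,0],[0,0.005,-0.3],-0.4]
    - [[0,0,0],[0,0.005,-0.5],-0.4]
    - [[0,0,0],[0,0.005,-0.55],-0.4]
    - [[0,0,0],[0,0.005,-0.55],0]
    - [[0,0,0],[0,0.005,-0.55],1]
    - [[0,0,0],[0,0.005,-0.55],1]
    - [[0,0,0],[0,0.005,-0.55],1]
    - [[0,0,0],[0,0.005,-0.55],1]
  grip_force: 100

```text
time: 10.98
tool_pos: [0.4114, -0.342, 0.0064]
tcp_rot: [0.295, 3.125, -0.003]
wrist_force: [-0.5, 1.0, 5.1]
width: 0.365
```

Request:
move_arm:
  deltas:
    - [[0,0,0],[0,0,0.2],1]
    - [[0,0,0],[0,0,0.5],1]
    - [[0,0,0],[0,0,0.9],1]
    - [[0,0,0],[0,0,0.9],1]

```text
time: 11.48
tool_pos: [0.4128, -0.3435, 0.099]
tcp_rot: [0.295, 3.12, -0.009]
wrist_force: [0.3, -1.0, -1.6]
width: 0.365
```

Run:
```python
from h import *
s=status.read_state(); print(s['tool_pos'],s['wrist_force'],s['width'])
R=Ro.from_rotvec(s['tcp_rot']).as_matrix()
w=camera_info('wrist'); p,d=read_camera('wrist'); cv2.imwrite('pics/w9.png',p[:,:,::-1]); np.savez('w9.npz',p=p,d=d,pos=s['tool_pos'],Rt=R,**w)
Q=(cloud(d,w)-s['tool_pos'])@R*1000   # tool coords mm; clip x = -tool x
m=(d>0)&(Q[...,2]>-30)&(Q[...,2]<10)&(Q[...,0]<-22)&(Q[...,0]>-140)&(abs(Q[...,1])<40)
A=Q[m]; print(len(A),A.min(0).round(1),A.max(0).round(1))
for x in range(-130,-20,10):
    b=A[abs(A[:,0]-x)<4]
    if len(b):
        lg=b[b[:,1]<-3]
        print(x,"y",np.percentile(b[:,1],[0,100]).round(1),"leg y",np.median(lg[:,1]).round(1) if len(lg) else None,"z",np.percentile(lg[:,2],[0,5,50]).round(1) if len(lg) else None)
go((-150,-61.5,90),(-150,-61.5,41))
```

```text
[ 0.41282568 -0.34354103  0.09901442] [ 0.34592157 -1.03268022 -1.58550133] 0.36478943447869844
2389 [-66.7 -16.3  -1.6] [-22.   14.9   6.3]
-70 y [-1.3 -0.8] leg y None z None
-60 y [-15.9   8.9] leg y -11.1 z [-1.  -0.8  0.8]
-50 y [-16.2   8.3] leg y -11.8 z [-1.5 -0.7  0.4]
-40 y [-15.9   7.1] leg y -11.5 z [-1.6 -0.8  0.5]
-30 y [-16.2  12.7] leg y -11.8 z [-1.4 -0.8  0.4]
TCP face [-195.7 -310.9   74.6] turn [-0.022 -0.33   0.144] f [ 0.  -0.1 -1.7] t 11.525
(-150, -61.5, 90) [0.214 2.505 0.362]
(-150, -61.5, 41) [ 0.459  2.515 -0.062]
```

View pics/w9.png

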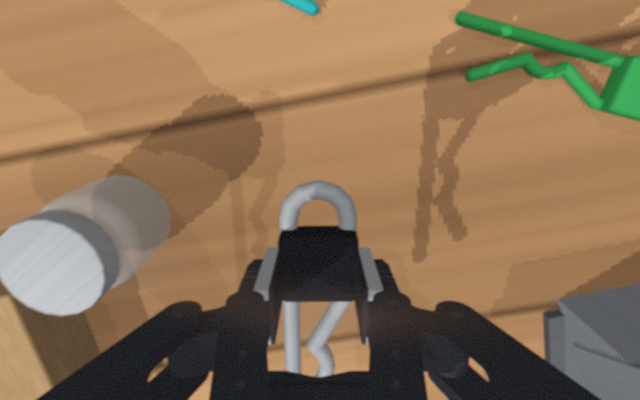

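The view shows the block held squarely at (318,260), with the bow at the top and the leg on the left at (292,330). The leg is parallel to the tool. I refine the stud position from the saved depth frames.

Run:
```python
from h import *
from scipy.optimize import least_squares
for f in("w1","w3","w4","w5","w7"):
    z=np.load(f+".npz"); w={k:z[k] for k in('K','R','t')}; d=z['d']; Q=F(cloud(d,w)[d>0])*1000
    s=Q[(abs(Q[:,0])<20)&(abs(Q[:,1]+75)<20)&(Q[:,2]>29)&(Q[:,2]<54)]
    top=Q[(abs(Q[:,0])<12)&(abs(Q[:,1]+75)<10)&(Q[:,2]>55)&(Q[:,2]<64)]
    fl=Q[(abs(Q[:,0])<70)&(Q[:,1]<-60)&(Q[:,1]>-145)&(abs(Q[:,2])<5)]
    out=[f,len(s),len(top),"top z",np.median(top[:,2]).round(2) if len(top) else 0,"face z near",np.median(fl[:,2]).round(2) if len(fl) else 0]
    if len(s)>20:
        r=least_squares(lambda p:np.hypot(s[:,0]-p[0],s[:,1]-p[1])-14,[0,-75],loss='soft_l1',f_scale=.5); out+=[r.x.round(2),np.sqrt(2*r.cost/len(s)).round(2)]
    print(*out)
```

```text
w1 150 312 top z 57.57 face z near -0.72 [ -1.34 -75.  ] 0.62
w3 724 692 top z 57.88 face z near -0.62 [  0.66 -74.47] 0.78
w4 402 557 top z 57.81 face z near -0.61 [  0.15 -75.29] 0.67
w5 398 372 top z 57.57 face z near -0.59 [  0.58 -74.63] 0.69
w7 506 960 top z 57.85 face z near -0.68 [  0.49 -74.81] 0.68
```

Request:
move_arm:
  deltas:
    - [[-0.007,-0.1,0.05],[0.05,0.5,0.12],1]
    - [[-0.014,-0.2,0.1],[0.1,0.9,0.25],1]
    - [[-0.022,-0.33,0.144],[0.1,0.9,0.3],1]
    - [[-0.022,-0.33,0.144],[0.1,0.9,0.3],1]

```text
time: 12.02
tool_pos: [0.439, -0.216, 0.1405]
tcp_rot: [0.003, 2.682, -0.038]
wrist_force: [-0.3, -0.4, -1.9]
width: 0.359
```

Request:
move_arm:
  deltas:
    - [[0,0,0],[0.05,0.5,0.03],1]
    - [[0,0,0],[0.05,0.9,0.06],1]
    - [[0,0,0],[0.05,0.9,0.06],1]
    - [[0,0,0],[0.05,0.9,0.06],1]

```text
time: 12.52
tool_pos: [0.4461, -0.1286, 0.1478]
tcp_rot: [0.001, 2.681, -0.041]
wrist_force: [-0.4, -0.7, -1.9]
width: 0.36
```

Run:
```python
from h import *
s=status.read_state(); print(s['tool_pos'],s['q'].round(3),s['width'])
go((-150,-62,85),(-150,-62,44),(-58,-62,44))
```

```text
[ 0.44610428 -0.12858802  0.14775301] [-0.465 -0.366  2.433  0.284  0.666 -2.222] 0.35973056953022253
TCP face [-132.4  -98.8   97. ] turn [ 0.019 -0.04   0.032] f [-0.4 -0.7 -1.9] t 12.525
(-150, -62, 85) [-0.108  0.364 -0.191]
(-150, -62, 44) [ 0.097  0.373 -0.546]
(-58, -62, 44) [ 0.893  0.406 -0.086]
```

Request:
move_arm:
  deltas:
    - [[0.01,-0.02,0.016],[-0.15,0.1,-0.1],1]
    - [[0.019,-0.04,0.032],[-0.11,0.36,-0.19],1]
    - [[0.019,-0.04,0.032],[-0.11,0.36,-0.19],1]
    - [[0.019,-0.04,0.032],[-0.11,0.36,-0.19],1]

```text
time: 13.02
tool_pos: [0.4355, -0.0937, 0.1296]
tcp_rot: [-0.051, 2.617, 0.013]
wrist_force: [0.0, -0.7, -1.4]
width: 0.361
```

Run:
```python
from h import *
s=status.read_state(); print(s['q'].round(3),s['width'])
go((-148,-62,44),(-60,-62,44))
R=Ro.from_rotvec(s['tcp_rot']).as_matrix()
w=camera_info('wrist'); p,d=read_camera('wrist'); cv2.imwrite('pics/w10.png',p[:,:,::-1]); np.savez('w10.npz',p=p,d=d,**w)
Q=(cloud(d,w)-s['tool_pos'])@R*1000
m=(d>0)&(Q[...,2]>-6)&(Q[...,2]<8)&(Q[...,0]<-22)&(Q[...,0]>-160)&(abs(Q[...,1])<40)
A=Q[m]
for x in range(-130,-20,10):
    b=A[(abs(A[:,0]-x)<4)&(A[:,1]<-3)]
    if len(b): print(x,len(b),"y",np.percentile(b[:,1],[0,3,97]).round(1),"z",np.percentile(b[:,2],[0,5,50]).round(1))
p2,d2=read_camera('side'); c=camera_info('side')
u=proj(c,W(np.array([[-60,-75,42]])/1000))[0].astype(int); print(u)
cv2.imwrite('pics/s10.png',cv2.resize(p2[u[1]-60:u[1]+60,u[0]-80:u[0]+80,::-1],None,fx=4,fy=4,interpolation=cv2.INTER_CUBIC))
```

```text
[-0.456 -0.418  2.522  0.428  0.61  -2.365] 0.36141396737896947
TCP face [-149.5  -63.5   85.8] turn [0.    0.001 0.002] f [ 0.  -0.7 -1.4] t 13.025
(-148, -62, 44) [ 0.221  0.024 -0.355]
(-60, -62, 44) [0.982 0.056 0.085]
-60 88 y [-16.3 -16.1  -8.7] z [-0.8 -0.3  1. ]
-50 215 y [-16.5 -16.   -8.6] z [-1.1 -0.3  0.7]
-40 245 y [-16.3 -16.   -3.5] z [-0.8 -0.4  0.9]
-30 238 y [-16.5 -16.3  -8.7] z [-1.1 -0.5  0.7]
[331 168]
```

View pics/s10.png

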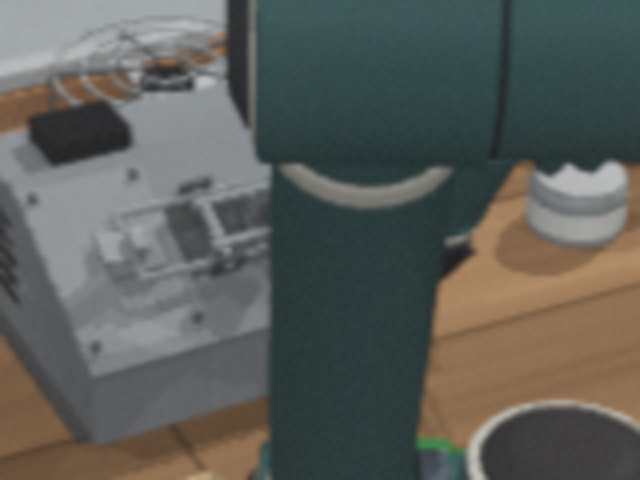

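The side view is mostly blocked by the arm, but the bail at (165,235) is still hooked and the lever lies flat. I lower to the hole axis in front of the stud.

Request:
move_arm:
  deltas:
    - [[0,0,0],[0.11,0.01,-0.18],1]
    - [[0,0,0],[0.22,0.02,-0.355],1]
    - [[0,0,0],[0.22,0.02,-0.355],1]
    - [[0,0,0],[0.22,0.02,-0.355],1]

```text
time: 13.62
tool_pos: [0.4572, -0.0906, 0.0942]
tcp_rot: [-0.052, 2.616, 0.015]
wrist_force: [-0.6, 0.3, -1.2]
width: 0.365
```

```bash
python3 -c "
from h import *
print(status.read_state()['q'].round(3))
go((-148,-62.2,44.2),(-136,-62.2,44.2),(-122,-62.2,44.2),(-60,-62.2,44.2))"
```

```text
[-0.416 -0.296  2.523  0.493  0.486 -2.415]
TCP face [-148.3  -61.3   44.2] turn [-0.     0.001  0.001] f [-0.6  0.3 -1.2] t 13.625
(-148, -62.2, 44.2) [ 0.003 -0.009  0.001]
(-136, -62.2, 44.2) [ 0.106 -0.004  0.061]
(-122, -62.2, 44.2) [0.228 0.001 0.131]
(-60, -62.2, 44.2) [0.764 0.023 0.441]
```

Now advance slowly to -122, with the tip about 16 mm into the stud if it is aligned, and check the force.

Request:
move_arm:
  deltas:
    - [[0,0,0],[0.05,-0.008,0.03],1]
    - [[0,0,0],[0.105,-0.005,0.06],1]
    - [[0,0,0],[0.145,-0.003,0.083],1]
    - [[0,0,0],[0.185,0,0.106],1]
    - [[0,0,0],[0.228,0,0.13],1]
    - [[0,0,0],[0.228,0,0.13],1]

```text
time: 14.38
tool_pos: [0.4801, -0.0902, 0.1069]
tcp_rot: [-0.053, 2.616, 0.015]
wrist_force: [0.9, 0.1, -1.6]
width: 0.36
```

Run:
```python
from h import *
s=status.read_state(); print(s['q'].round(3),"force face",(Rf.T@s['wrist_force']).round(1),"torque tool face",(Rf.T@s['torque']).round(2))
go((-100,-62.2,44.2),(-80,-62.2,44.2),(-60,-62.2,44.2))
R=Ro.from_rotvec(s['tcp_rot']).as_matrix()
w=camera_info('wrist'); p,d=read_camera('wrist'); np.savez('w11.npz',p=p,d=d,**w)
Q=(cloud(d,w)-s['tool_pos'])@R*1000
m=(d>0)&(Q[...,2]>-6)&(Q[...,2]<8)&(Q[...,0]<-22)&(Q[...,0]>-160)&(abs(Q[...,1])<40)
A=Q[m]
for x in range(-60,-20,10):
    b=A[(abs(A[:,0]-x)<4)&(A[:,1]<-3)]
    if len(b): print(x,len(b),"y",np.percentile(b[:,1],[0,3,97]).round(1),"z",np.percentile(b[:,2],[0,5,50]).round(1))
A=Q[(d>0)&(Q[...,2]>-12)&(Q[...,2]<12)&(abs(Q[...,1])<14)&(Q[...,0]>-15)&(Q[...,0]<60)]
print("block/bow x max",A[:,0].max().round(1))
```

```text
[-0.386 -0.264  2.473  0.456  0.492 -2.354] force face [-0.   0.1 -1.9] torque tool face [-0.01  0.35 -0.05]
TCP face [-122.   -61.9   43.8] turn [-0.001  0.001  0.001] f [ 0.9  0.1 -1.6] t 14.375
(-100, -62.2, 44.2) [0.189 0.005 0.114]
(-80, -62.2, 44.2) [0.362 0.012 0.214]
(-60, -62.2, 44.2) [0.535 0.02  0.314]
-60 88 y [-16.3 -16.2  -8.7] z [-0.9 -0.2  1.2]
-50 221 y [-16.5 -16.   -5.3] z [-0.9 -0.4  0.8]
-40 255 y [-16.3 -16.1  -3.5] z [-1.2 -0.6  0.9]
-30 238 y [-16.4 -16.3  -8.7] z [-1.9 -0.5  0.7]
block/bow x max 38.7
```

No contact force, so the tip has entered the hole. I press on to the seat.

Request:
move_arm:
  deltas:
    - [[0,0,0],[0.07,0,0.043],1]
    - [[0,0,0],[0.14,0.002,0.085],1]
    - [[0,0,0],[0.21,0.005,0.126],1]
    - [[0,0,0],[0.28,0.008,0.167],1]
    - [[0,0,0],[0.35,0.01,0.207],1]
    - [[0,0,0],[0.42,0.013,0.247],1]
    - [[0,0,0],[0.48,0.016,0.282],1]
    - [[0,0,0],[0.53,0.018,0.311],1]
    - [[0,0,0],[0.54,0.018,0.317],1]
    - [[0,0,0],[0.54,0.018,0.317],1]

```text
time: 15.68
tool_pos: [0.5339, -0.0884, 0.1384]
tcp_rot: [-0.052, 2.616, 0.015]
wrist_force: [1.0, 2.0, -1.6]
width: 0.364
```

```bash
cat > chk.py <<'E'
from h import *
import sys
n=sys.argv[1]
s=status.read_state(); print("w",s['width'].round(3),"force face",(Rf.T@s['wrist_force']).round(1))
go()
w=camera_info('wrist'); p,d=read_camera('wrist'); np.savez(n+'.npz',p=p,d=d,**w); cv2.imwrite(f'pics/{n}.png',p[:,:,::-1])
Q=F(cloud(d,w))*1000; pp=p.astype(int)
b=Q[(d>0)&(pp.max(-1)<60)&(abs(Q[...,2]-48)<12)&(abs(Q[...,1]+62)<22)&(Q[...,0]<-35)&(Q[...,0]>-100)]
print("black",len(b),b.min(0).round(1),b.max(0).round(1))
g=Q[(d>0)&(pp.max(-1)>75)&(abs(Q[...,2]-43)<7)&(abs(Q[...,1]+62)<19)&(Q[...,0]<-55)&(Q[...,0]>-160)]
print("bow",len(g),np.percentile(g[:,0],[0,1,50]).round(1))
E
python3 chk.py w12
```

```text
Traceback (most recent call last):
  File "chk.py", line 4, in <module>
    s=status.read_state(); print("w",s['width'].round(3),"force face",(Rf.T@s['wrist_force']).round(1))
                                     ^^^^^^^^^^^^^^^^
AttributeError: 'float' object has no attribute 'round'
```

```bash
sed -i "s/s\['width'\].round(3)/s['width']/" chk.py; python3 chk.py w12
```

```text
w 0.3638460700706527 force face [ 0.1  1.9 -2. ]
TCP face [-59.7 -62.4  44.2] turn [-0.001  0.001  0.001] f [ 1.   2.  -1.6] t 15.675
black 5583 [-78.1 -78.7  39.8] [-46.7 -45.1  60. ]
bow 2164 [-98.4 -97.8 -89.3]
```

Request:
move_arm:
  deltas:
    - [[0,0,0],[0.01,0,0.006],1]
    - [[0,0,0],[0.01,0,0.006],1]
    - [[0,0,0],[0.01,0,0.006],1]

```text
time: 16.1
tool_pos: [0.5342, -0.0883, 0.1384]
tcp_rot: [-0.052, 2.618, 0.016]
wrist_force: [-2.4, 2.3, -2.1]
width: 0.36
```

```bash
python3 chk.py w13
```

```text
w 0.3601999483754507 force face [-3.1  2.4 -0.7]
TCP face [-59.5 -62.2  44. ] turn [-0.001 -0.     0.001] f [-2.4  2.3 -2.1] t 16.1
black 5585 [-77.8 -78.4  39.7] [-46.5 -44.9  60. ]
bow 2161 [-98.1 -97.6 -89. ]
```

Nudging 1 mm further gives -3 N axial, so the clip is in its detent. I release it and back off square to the face.

Request:
move_arm:
  deltas:
    - [[0,0,0],[0,0,0],0.1]
    - [[0,0,0],[0,0,0],-0.3]
    - [[0,0,0],[0,0,0],-0.3]
    - [[0,0,0],[0,0,0],-0.3]
    - [[0,0,0],[-0.1,0,0.17],-0.3]
    - [[0,0,0],[-0.25,0,0.43],-0.3]
    - [[0,0,0],[-0.5,0,0.86],-0.3]
    - [[0,0,0],[-0.5,0,0.86],-0.3]

```text
time: 17.15
tool_pos: [0.4863, -0.0895, 0.2302]
tcp_rot: [-0.052, 2.608, 0.011]
wrist_force: [0.0, -1.2, -0.5]
width: 0.654
```

Request:
move_arm:
  deltas:
    - [[0,0,0],[-0.2,0.2,0.4],-0.3]
    - [[0,0,0],[-0.3,0.4,0.8],-0.3]
    - [[0,0,0],[-0.3,0.4,0.8],-0.3]

```text
time: 17.52
tool_pos: [0.4563, -0.0479, 0.3093]
tcp_rot: [-0.055, 2.609, 0.013]
wrist_force: [0.5, -0.1, -0.0]
width: 0.652
```

```bash
python3 chk.py w14
python3 - <<'E'
from h import *
z=np.load("w14.npz"); w={k:z[k] for k in('K','R','t')}; d=z['d']
print(proj(w,W(np.array([[0,-75,42],[0,80,20],[-60,-62,46],[64,-75,42]])/1000)).round())
p=cv2.imread("pics/w14.png"); cv2.imwrite("pics/c14.png",cv2.resize(p[:320,140:500],None,fx=2,fy=2)[:600])
Q=F(cloud(d,w)[d>0])*1000
for x in range(-100,75,10):
    b=Q[(abs(Q[:,0]-x)<4)&(abs(Q[:,2]-44)<7)&(Q[:,1]>-100)&(Q[:,1]<-35)]
    if len(b): print(x,len(b),"y",np.percentile(b[:,1],[0,25,50,75,100]).round(1),"z",np.percentile(b[:,2],[50,95]).round(1))
for y in range(-140,110,20):
    b=Q[(abs(Q[:,1]-y)<5)&(abs(Q[:,0])<40)&(Q[:,2]>8)&(Q[:,2]<70)]
    if len(b): print("y",y,np.percentile(b[:,2],[50,98]).round(1))
E
```

```text
w 0.6522447983640557 force face [ 0.4 -0.1 -0.3]
TCP face [-39.9 -18.6 230.1] turn [0.    0.005 0.   ] f [ 0.5 -0.1 -0. ] t 17.525
black 415 [-78.7 -75.8  36. ] [-49.2 -55.7  43.1]
bow 1 [-78.6 -78.6 -78.6]
[[261. 209.]
 [412. 202.]
 [271. 150.]
 [264. 267.]]
-80 10 y [-73.6 -72.2 -71.1 -69.7 -68.8] z [37.4 38.4]
-70 64 y [-74.9 -71.8 -70.  -68.1 -65.5] z [38.5 40.3]
-60 113 y [-75.4 -71.7 -68.4 -65.6 -60.1] z [39.4 42. ]
-50 97 y [-75.9 -71.1 -67.  -63.2 -58.5] z [40.  42.8]
-40 23 y [-76.3 -74.8 -74.3 -73.3 -71.6] z [37.7 39.2]
-30 63 y [-77.  -75.5 -73.6 -71.9 -69.9] z [39. 41.]
-20 64 y [-77.2 -74.9 -72.9 -71.2 -61.7] z [40.5 42.1]
-10 73 y [-86.3 -74.9 -70.2 -64.7 -62.3] z [42.4 49.3]
0 26 y [-62.1 -61.4 -60.  -57.8 -54.4] z [38.2 47.3]
10 65 y [-63.8 -61.4 -59.5 -57.5 -54.7] z [39.8 41.4]
20 124 y [-76.  -72.5 -69.  -54.7 -50. ] z [46.3 49.9]
30 99 y [-76.4 -71.9 -68.4 -49.2 -44.1] z [47.  50.8]
40 40 y [-75.4 -68.4 -46.2 -44.2 -42.2] z [38.4 50.8]
y -140 [24.1 25.4]
y -120 [24.2 25.6]
y -100 [23.8 25.7]
y -80 [55.2 59.2]
y -60 [36.1 56.3]
y -40 [17.7 37.8]
y -20 [20.2 25.6]
y 0 [23.4 28.7]
y 20 [17.  19.2]
y 40 [18.  19.8]
y 60 [11.3 19.9]
y 80 [19.9 31.9]
y 100 [26.2 28.7]
```

View pics/c14.png

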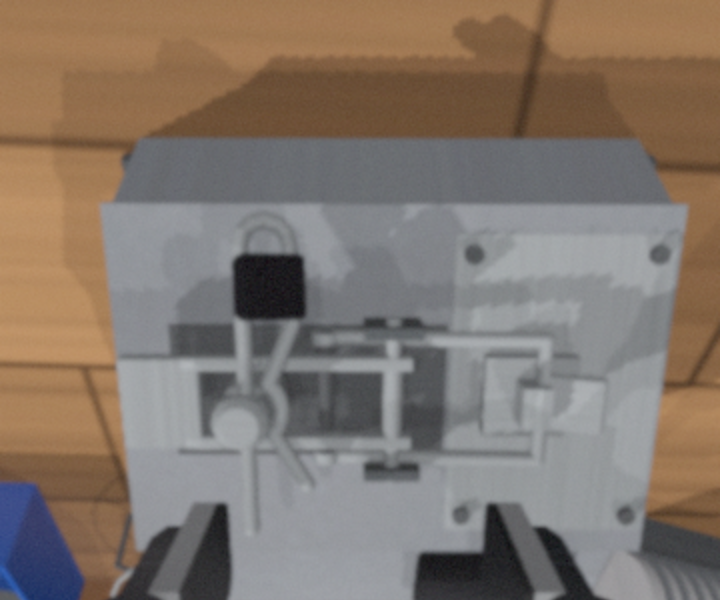

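The crop shows the leg running through the stud with its tip at (250,530), and the arm's hollow hugging the shank at (270,410). The lever is flat and the bar sits behind the hook at (545,400). The clip's grip end has sagged a little within the hole's play. I wait a second and check that it stays put.

Request:
move_arm:
  deltas:
    - [[0,0,0],[0,0,0.1],-0.3]
    - [[0,0,0],[0,0,0.1],-0.3]
    - [[0,0,0],[0,0,0.1],-0.3]
    - [[0,0,0],[0,0,0.1],-0.3]
    - [[0,0,0],[0,0,0.1],-0.3]
    - [[0,0,0],[0,0,0.1],-0.3]
    - [[0,0,0],[0,0,0.1],-0.3]
    - [[0,0,0],[0,0,0.1],-0.3]

```text
time: 18.58
tool_pos: [0.4546, -0.0484, 0.3149]
tcp_rot: [-0.052, 2.617, 0.016]
wrist_force: [0.8, 0.9, 0.3]
width: 0.651
```

```bash
python3 chk.py w15
python3 - <<'E'
from h import *
for f in("w14","w15"):
    z=np.load(f+".npz"); w={k:z[k] for k in('K','R','t')}; d=z['d']; Q=F(cloud(d,w))*1000; p=z['p'].astype(int)
    a=(d>0)&(abs(Q[...,2]-42)<14)
    b=Q[a&(p.max(-1)<60)&(abs(Q[...,1]+62)<25)&(Q[...,0]<-40)&(Q[...,0]>-90)]
    l=Q[a&(abs(Q[...,1]+73)<7)&(Q[...,0]>17)&(Q[...,0]<85)&(Q[...,2]>38)]
    g=Q[a&(abs(Q[...,1]+62)<22)&(Q[...,0]<-80)&(Q[...,0]>-130)&(Q[...,2]>28)]
    print(f,"block",b.min(0).round(1),b.max(0).round(1),"tip x",l[:,0].max().round(1) if len(l) else 0,"tip z",l[:,2].max().round(1),"bow x",g[:,0].min().round(1) if len(g) else 0)
    for n,q in(("back leg",(-44,-20)),("front leg",(18,60))):
        e=Q[a&(abs(Q[...,1]+74)<4)&(Q[...,0]>q[0])&(Q[...,0]<q[1])&(Q[...,2]>30)]
        if len(e)>5: print(n,np.polyfit(e[:,0],e[:,2],1).round(3))
p,d=read_camera("top"); z=np.load("t1.npz")
df=(cv2.absdiff(p,z['p']).max(-1)>50).astype(np.uint8); n,l,st,ce=cv2.connectedComponentsWithStats(cv2.morphologyEx(df,cv2.MORPH_OPEN,np.ones((3,3))))
print([(ce[i].round(),st[i,4]) for i in range(1,n) if st[i,4]>12])
E
```

```text
w 0.6513707826736427 force face [ 0.9  0.8 -0.1]
TCP face [-38.6 -19.  235.7] turn [-0.001  0.001  0.001] f [0.8 0.9 0.3] t 18.575
black 406 [-78.3 -75.9  36. ] [-49.2 -56.6  43.5]
bow 1 [-78.3 -78.3 -78.3]
w14 block [-79.2 -77.   28. ] [-48.7 -43.8  43.1] tip x 58.9 tip z 55.9 bow x -88.0
back leg [ 0.21  44.826]
front leg [ 0.19  44.911]
w15 block [-78.3 -76.5  28. ] [-47.8 -44.4  43.5] tip x 59.3 tip z 55.9 bow x -88.8
back leg [ 0.21  44.943]
front leg [ 0.186 45.213]
[(array([329.,  91.]), np.int32(5063)), (array([365.,  62.]), np.int32(64)), (array([292.,  86.]), np.int32(18)), (array([309.,  86.]), np.int32(21)), (array([292., 105.]), np.int32(110)), (array([306., 238.]), np.int32(9156)), (array([357., 142.]), np.int32(91)), (array([347., 145.]), np.int32(69)), (array([326., 156.]), np.int32(14)), (array([345., 164.]), np.int32(192)), (array([422., 181.]), np.int32(15)), (array([421., 186.]), np.int32(15)), (array([416., 193.]), np.int32(21)), (array([321., 204.]), np.int32(31)), (array([413., 209.]), np.int32(138)), (array([153., 250.]), np.int32(75)), (array([213., 263.]), n
[... 255 characters left out ...]
., 326.]), np.int32(120)), (array([337., 325.]), np.int32(95)), (array([195., 335.]), np.int32(84)), (array([249., 334.]), np.int32(15)), (array([304., 337.]), np.int32(237)), (array([131., 342.]), np.int32(397)), (array([252., 345.]), np.int32(182)), (array([221., 343.]), np.int32(37)), (array([327., 359.]), np.int32(137)), (array([106., 350.]), np.int32(18)), (array([299., 365.]), np.int32(238)), (array([339., 357.]), np.int32(18)), (array([210., 383.]), np.int32(375)), (array([ 99., 384.]), np.int32(309)), (array([139., 371.]), np.int32(59)), (array([256., 387.]), np.int32(272)), (array([324., 381.]), np.int32(47)), (array([315., 397.]), np.int32(25)), (array([ 92., 398.]), np.int32(16))]
```

```bash
python3 -c "
from workcell import order
print(order.finish_job())"
```

```text
the job is handed in; nothing more can be done
None
```

The hatch is secured and the job is handed in at 18.6 s of robot time. The bail is hooked behind the keeper, the lever is flat over the stud, and the grey clip is through the stud's hole. The gripper is open and clear of everything.

**What the last checks showed**
- **Latch:** the depth data put the lever's top at about 25 mm all along, which is flat. The bar sits behind the hook.
- **Clip:** the last picture shows the leg right through the stud and the arm's hollow hugging the shank. A 1 mm nudge before release met 3 N. The clip had not moved measurably a second after release.

**What did not line up exactly**
- After release the clip tipped by about 0.2 rad in the hole's play, grip end down. It stayed there, with the leg's axis still near the hole's centre.
- Along the leg it may sit 1 to 2 mm short of the exact seat. That is about the accuracy of the measurement.
- I saw no contact with other objects. The before-and-after comparison of the top camera shows a small change near the hammer handle, which I took to be the arm's shadow and did not check further. The side camera's close-up of the stud was blocked by the arm.

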